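Try the board weights on the sloping drawing board

TASK

Try each of the three steel weights on the upper half of the sloping drawing board: stand it flat on its pads, let go and see whether it holds. Leave the ones that hold standing there for the class, and stand any that slips down in the wooden tray so that it gets new pads. Do not drop or topple the weights, and leave the other things on the table where they are.

Things in the scene. Friction and masses are not known exactly. Their poses are not given: they have to be found in the camera images.
- weight_a_mid (a point): one of three board weights that look alike, 56 mm tall, about 0.7 kg: steel base 110 x 64 x 12 mm on four corner pads 4 mm thick; over it, on two posts, a wooden bar grip 92 x 24 mm, from 29 to 56 mm above the underside. Point: its centre, 28 mm above the underside; x along the bar and the base, y across the bar (grip it across y), z up out of its top. Starts standing on the table
- weight_b_mid (a point): one of three board weights that look alike, 56 mm tall, about 0.7 kg: steel base 110 x 64 x 12 mm on four corner pads 4 mm thick; over it, on two posts, a wooden bar grip 92 x 24 mm, from 29 to 56 mm above the underside. Point: its centre, 28 mm above the underside; x along the bar and the base, y across the bar (grip it across y), z up out of its top. Starts standing on the table
- weight_c_mid (a point): one of three board weights that look alike, 56 mm tall, about 0.7 kg: steel base 110 x 64 x 12 mm on four corner pads 4 mm thick; over it, on two posts, a wooden bar grip 92 x 24 mm, from 29 to 56 mm above the underside. Point: its centre, 28 mm above the underside; x along the bar and the base, y across the bar (grip it across y), z up out of its top. Starts standing on the table
- board: plywood drawing board, 260 mm up the slope x 380 mm wide, on a desk-top easel fixed to the table; it slopes at 28 degrees, low edge towards the robot. Origin: centre of its top face, 94 mm above the table; x up the slope, y along its width (left seen from the robot), z square out of the face. Upper half: x 0 to 130 mm
- ledge (a point): middle of the top edge of the wooden ledge along the board's low edge: 15 mm thick (board x -130 to -115 mm), 20 mm above the face. A weight whose pads have lost their grip, let go on the board, slides down within a second and stops against it; one with good pads stays put
- tray: open dark wooden tray for repairs, fixed on the table: 220 x 160 mm outside, 35 mm tall, walls 7 mm, floor 7 mm thick. Origin at the centre of its underside; x along its length, y across, z up
- brush_pot: bystander: round steel pot 84 mm across and 110 mm tall, holding brushes that reach 255 mm up; loose; origin at the centre of its underside
- gesso_jar: bystander: white lidded jar 76 mm across and 85 mm tall; loose; origin at the centre of its underside
- dish: bystander: white ceramic mixing dish 120 mm across and 16 mm tall; loose; origin at the centre of its underside
Mind the look-alikes: they are no part of the job. Leave any blue or red look-alike of the part that bears weight_b_mid alone.

How it is judged:
By the outcome, as a careful person would: the job done as asked, in the order asked, and still so for the second after the job is handed in, with the robot touching nothing.
It also fails if it takes over 69 s, if anything falls off the work surface, if the arm or the gripper's body presses on something with over 40 N, if the wrist force passes 120 N, or if a joint passes its speed limit or range.

ROBOT

A 6-joint arm with a two-finger parallel gripper is mounted at the origin on the work surface. World frame = base frame: x ahead of the robot, y to its left, z up, the work surface at z = 0. Lengths are in m, angles in rad, forces in N, time in s.
With the tool pointing down it reaches from about 0.275 to 0.825 m from the base axis. Payload 4.9 kg.
Tool frame: the origin (TCP) lies at the very end of the fingers, on their centre line; the grasp point (between the pads) lies robot.pinch_z behind it (robot.pinch_z is the distance from the TCP to the grasp point, in m); x points along the fingers, y is the direction in which the jaws open and shut, and the axes are right-handed (so a half turn about x gives the same grasp; the last joint's range is limited). The gripper opens to 85 mm and grips with 20 to 120 N. Pads are 22 mm wide; open, the fingers measure 114 mm over their backs; the gripper's body (76 mm by 85 mm) begins 54 mm behind the grasp point. The pads swing forward as they close: fully open they stand 13 mm farther back than shut.
Start: joints at [-1.403, 0.326, -0.193, 1.052, 0, 1.437], TCP at [0.163, -0.525, 0.231] pointing down, gripper open.
Joint ranges: [-2.65, 2.65], [-0.97, 1.79], [-1.3, 1.35], [-1.93, 2.1], [-1.47, 1.37], [-3.14, 3.14]. Speed limits (rad/s): [2.57, 2.57, 3.14, 3.14, 3.14, 3.14].

INTERFACE

Orientations are given as a unit quaternion [x, y, z, w].
In Python, from plant import robot gives the robot as it stands.
- The arm moves only by the tool send_rows, never from a script. Its arguments are lists of equal length, an entry for each row: "jaw": the finger opening in mm, from 0 to 85.4; "travel": the shift along the tool's x, y, z in mm, a list of three; "angular": the turn, a rotation vector about the tool's x, y, z in degrees, a list of three. A call has 1 to 5 rows; each row is the pose to reach, as a shift and turn from the pose measured when the call began, along the tool's axes at that moment; what a row does not reach only later rows make up. A row lasts 1/10 s, in which the tool goes at most 50 mm and 8.59 degrees, less where a joint would pass 70% of its speed; a pose out of reach is approached as far as the arm can. A call with a gripper value outside its range is refused whole. The fingers move at their own pace and stop on an object; "grip_force" is the grip in N (left out, the last holds). Time passes only in rows, so rows that repeat a pose let the fingers close. It gives the time, the measured TCP pose, the force and the opening at its end, in the units of the state.
- robot.get_state(): the state, without advancing time (a new reading comes with each control period).
- robot.capture(name): name is "scene" or "top"; returns (picture, depth): 384x512x3 uint8, blue, green, red; 384x512 float32, m along the optical axis (not along the pixel's ray), 0 where there is no reading.
- robot.calibration(name): a dict with "K" (3x3 intrinsics, pixels), "rvec" (rotation vector, rad) and "tvec" (3), from world to camera coordinates, as OpenCV has them. Camera axes: x right, y down, z forward; pixel columns grow to the right and rows downward; lengths in m; the calibration is good to about 2 mm. A picture is of the moment at which its call begins. calibration takes no time and is no camera call.
- robot.hand_in(): hands the job in, once; it reports no verdict.
Trained networks look in the newest picture that a camera, given by its name, has taken for a name from the list of things; names that differ only in an ending like _2 or _b are one class to them, and where a whole thing is asked for, a point or a joint stands for the part that bears it (a point fixed in the world has none). Each returns a list of dicts, best first, with "p" (0 to 1); they miss things now and then, are a little off and sometimes report something else, mostly with a low value. They report only what shows in the picture. A call takes as long as a camera call. They do not tell look-alikes from the thing itself.
- robot.outline_of(camera, label): "mask" (384x512 bool, what is visible of it) and "point" ([column, row] in pixels, amid what is visible of it).
- robot.pinpoint(camera, label): "point" ([column, row] in pixels: a listed point, or the origin of a listed thing).
The state is a dict: "time": time; "joint_positions": joint angles; "qvel": joint speeds; "tau": joint torques, N m; "ee_pos": TCP position; "tcp_rot": TCP orientation; "ft_force": force on the tool from outside, world axes, zero at the start; "torque": the same for the moment, N m; "grip_width": opening from 0.0 (shut) to 1.0 (fully open).
Only numpy, scipy, OpenCV 4.12 (cv2) and the standard library are available. Lean on these libraries where they do the work, as an engineer would, in place of code of your own. Each camera call takes 0.05 s, during which the arm holds its last target.

## Working session

There is one attempt and no reset: what is moved stays moved. The work goes in short steps, Python scripts to look and compute and a tool call to move; the robot and the scene stay as the last step left them, time stands still between calls to the robot, and variables do not carry over. Pictures are saved under pics/ and viewed, and the job is handed in when it is done.

Besides the shell and the picture viewer there is one more tool, called after "Request:" as name(argument=value, ...) on one line, values as JSON. send_rows: Moves the arm, as the interface text tells. Its arguments: {"type":"object","properties":{"jaw":{"type":"array","items":{"type":"number"}},"travel":{"type":"array","items":{"type":"array","items":{"type":"number"}}},"angular":{"type":"array","items":{"type":"array","items":{"type":"number"}}},"grip_force":{"type":"number"}},"required":["jaw","travel","angular"]}

```bash
ls; mkdir -p pics
python3 - <<'E'
from plant import robot
import cv2,numpy as np
for c in ["scene","top"]:
    im,d=robot.capture(c); cv2.imwrite(f"pics/{c}0.png",im); np.save(f"{c}_d.npy",d)
    k=robot.calibration(c); print(c,k)
print(robot.get_state(), robot.pinch_z)
E
```

```text
pics
scene {'K': array([[391.33675161,   0.        , 256.75059584],
       [  0.        , 391.33675161, 194.06265139],
       [  0.        ,   0.        ,   1.        ]]), 'rvec': array([ 2.04151627,  1.54205315, -0.55401001]), 'tvec': array([-0.04441646, -0.38181741,  1.39327006])}
top {'K': array([[352.75437648,   0.        , 252.50227228],
       [  0.        , 352.75437648, 190.31483757],
       [  0.        ,   0.        ,   1.        ]]), 'rvec': array([ 2.17475524, -2.18282635,  0.17384742]), 'tvec': array([-0.11849181,  0.56493163,  0.84591487])}
{'time': 0.1, 'joint_positions': array([-1.40316593e+00,  3.26882702e-01, -1.93513302e-01,  1.05200938e+00,
        1.06957568e-05,  1.43658522e+00]), 'qvel': array([-4.90642290e-05,  3.58839910e-04,  2.55267544e-03, -1.07521148e-03,
       -1.35299036e-03, -6.86029112e-04]), 'tau': array([ 1.43547786e-03, -4.44238508e+01,  2.63038158e+01,  7.81025039e-03,
       -1.24035209e-04,  8.17355410e-07]), 'ee_pos': array([ 0.16342048, -0.52459349,  0.23056193]), 'tcp_rot': array([-0.69906319, -0.10688127,  0.69907464, -0.10574352]), 'ft_force': array([-0.00707832,  0.20700732, -0.28069128]), 'torque': array([-0.03509525, -0.03146008,  0.02278974]), 'grip_width': 0.9974229096708249} 0.0187
```

View pics/scene0.png

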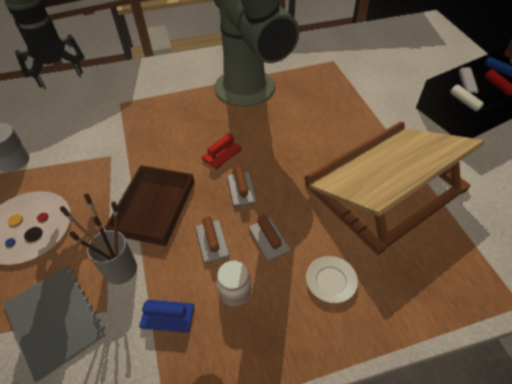

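View pics/top0.png

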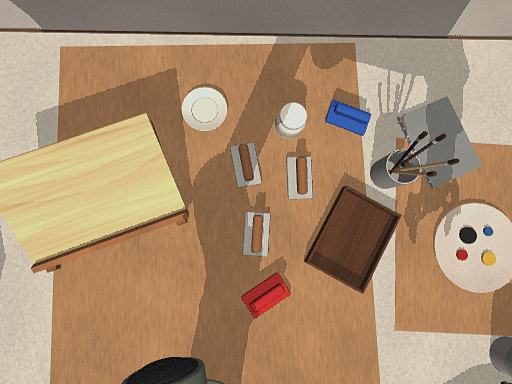

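The top view shows three steel weights with brown bars at about (246,164), (300,176) and (257,233). The look-alikes are blue at (348,117) and red at (266,295). The tray is at (352,239) and the board at (95,190).

```bash
cat > h.py <<'E'
import numpy as np,cv2
from scipy.spatial.transform import Rotation as R
from plant import robot
def cal(c):
    k=robot.calibration(c); return k["K"],cv2.Rodrigues(k["rvec"])[0],k["tvec"]
def cloud(c,d):
    K,Rm,t=cal(c); v,u=np.mgrid[:384,:512]
    P=np.stack([(u-K[0,2])*d/K[0,0],(v-K[1,2])*d/K[1,1],d],-1)
    W=(P-t)@Rm; W[d<=0]=np.nan; return W
def proj(c,p):
    K,Rm,t=cal(c); q=K@(Rm@np.asarray(p)+t); return q[:2]/q[2]
E
python3 - <<'E'
from h import *
im,d=robot.capture("top"); W=cloud("top",d); np.save("W0.npy",W)
np.set_printoptions(precision=4,suppress=True)
for lab in ["weight_a_mid","board","tray","dish","gesso_jar","brush_pot"]:
    o=robot.outline_of("top",lab)
    for x in o:
        m=x["mask"]; P=W[m]; P=P[~np.isnan(P[:,0])]
        print(lab,round(x["p"],2),x["point"],m.sum(),np.median(P,0),P[:,2].max())
        if lab=="weight_a_mid":
            for zl,zh in [(0.045,.07),(0.008,.028)]:
                Q=P[(P[:,2]>zl)&(P[:,2]<zh)]
                if len(Q)<20: continue
                r=cv2.minAreaRect((Q[:,:2]*1000).astype(np.float32)); print("  ",r,np.median(Q[:,2]))
        if lab=="board" and x["p"]>.5:
            Q=P[P[:,2]>0.05]; 
            for _ in range(4):
                c=Q.mean(0); n=np.linalg.svd(Q-c,full_matrices=False)[2][2]; n*=np.sign(n[2]); e=(Q-c)@n; Q=Q[abs(e)<max(.003,2*e.std())] if _<3 else Q
            print("  plane",c,n,np.degrees(np.arccos(n[2])),np.degrees(np.arctan2(n[1],n[0])),e.std(),len(Q))
            ux=np.array([0,0,1])-n*n[2];ux/=np.linalg.norm(ux);uy=np.cross(n,ux)
            A=np.stack([(Q-c)@ux,(Q-c)@uy],1); r=cv2.minAreaRect((A*1000).astype(np.float32)); print("  rect",r); print("  ctr",c+ux*r[0][0]/1e3+uy*r[0][1]/1e3, ux,uy, np.percentile(A*1000,[.5,99.5],axis=0))
        if lab=="tray":
            r=cv2.minAreaRect((P[:,:2]*1000).astype(np.float32)); print("  ",r)
for lab in ["weight_a_mid","board","tray","ledge"]:
    for x in robot.pinpoint("top",lab): print(lab,round(x["p"],2),x["point"])
E
```

```text
weight_a_mid 0.92 [254.9, 232.7] 1085 [ 0.4584 -0.1275  0.0167] 0.059625980132596165
   ((457.6450500488281, -129.7060546875), (24.107702255249023, 89.81127166748047), 86.30794525146484) 0.054910209224703035
   ((457.1064453125, -129.837158203125), (63.851131439208984, 109.91934967041016), 85.78787231445312) 0.015551900993053537
board 0.84 [88.5, 194.9] 19036 [0.5525 0.2568 0.0948] 0.15702357682489848
  plane [0.5693 0.26   0.1033] [-0.4414 -0.1573  0.8834] 27.94195685197047 -160.38452378979008 0.0012713657742042844 15540
  rect ((-4.731483459472656, 4.2178802490234375), (226.42001342773438, 380.9861755371094), 0.30196133255958557)
  ctr [0.5639 0.2625 0.101 ] [0.8322 0.2966 0.4686] [-0.3357  0.942  -0.    ] [[-113.1506 -184.0678]
 [ 107.1764  190.2092]]
board 0.16 [406.1, 166.9] 1967 [ 0.608  -0.4694  0.0969] 0.26131049786172894
tray 0.83 [352.0, 240.6] 5949 [ 0.4437 -0.3779  0.0076] 0.03955440586869369
   ((445.8269348144531, -381.7403259277344), (175.4224395751953, 234.2287139892578), 61.269535064697266)
gesso_jar 0.64 [291.1, 123.1] 908 [ 0.7315 -0.2142  0.0834] 0.08912532725699021
brush_pot 0.8 [401.2, 169.9] 1765 [ 0.6061 -0.4683  0.0906] 0.2603592575758288
brush_pot 0.71 [352.0, 240.1] 5759 [ 0.4417 -0.378   0.0076] 0.03955440586869369
weight_a_mid 0.75 [256.7, 229.0]
weight_a_mid 0.22 [288.7, 125.9]
weight_a_mid 0.19 [112.0, 243.6]
board 0.9 [90.4, 192.3]
tray 0.78 [349.4, 237.6]
ledge 0.93 [110.7, 240.4]
```

Run:
```python
import cv2
im=cv2.imread("pics/top0.png"); cv2.imwrite("pics/crop0.png",cv2.resize(im[90:330,200:420],None,fx=2.5,fy=2.5,interpolation=cv2.INTER_CUBIC))
```

```text
(no output)
```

View pics/crop0.png

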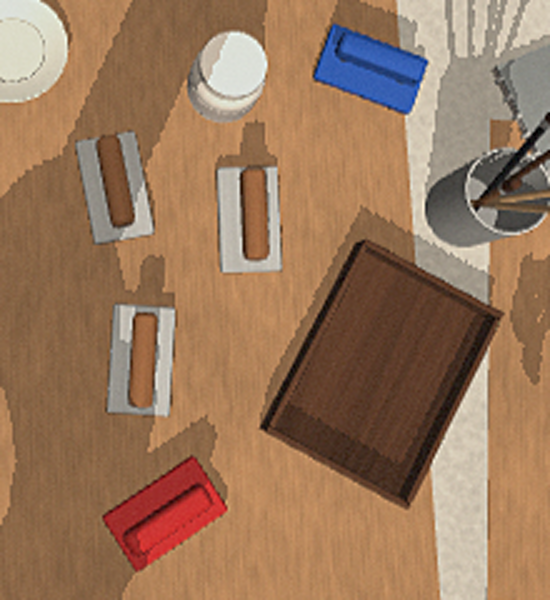

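The crop shows the three grey steel weights with brown bars at crop (115,185), (250,220) and (142,360). The blue one at (370,65) and the red one at (165,510) are clearly different. The network only found one weight, so I'll use depth for the other two.

Run:
```python
from h import *
np.set_printoptions(precision=4,suppress=True)
W=np.load("W0.npy"); im=cv2.imread("pics/top0.png")
for n,(u0,u1,v0,v1) in dict(A=(240,275,205,262),B=(228,264,138,192),C=(284,317,148,204),red=(238,295,268,322),blue=(322,375,95,140)).items():
    P=W[v0:v1,u0:u1].reshape(-1,3); P=P[~np.isnan(P[:,0])]
    for zl,zh in [(0.045,.065),(0.009,.026)]:
        Q=P[(P[:,2]>zl)&(P[:,2]<zh)]; r=cv2.minAreaRect((Q[:,:2]*1000).astype(np.float32)); print(n,np.round(r[0],1),np.round(r[1],1),round(r[2],1),np.median(Q[:,2]))
P=W[170:310,295:410].reshape(-1,3); Q=P[(P[:,2]>.027)&(P[:,2]<.045)]
print("tray",cv2.minAreaRect((Q[:,:2]*1000).astype(np.float32)),np.median(Q[:,2]))
for nm,(u,v) in dict(jar=(293,118),dish=(205,109)).items(): print(nm,W[v,u])
# ledge region
c=np.array([0.5693,0.26,0.1033]);n=np.array([-0.4414,-0.1573,0.8834]);n/=np.linalg.norm(n)
ux=np.array([0,0,1])-n*n[2];ux/=np.linalg.norm(ux);uy=np.cross(n,ux)
A=(W[90:290,0:210].reshape(-1,3)-c)@np.stack([ux,uy,n],1)
A=A[~np.isnan(A[:,0])]
L=A[(A[:,2]>.012)&(A[:,2]<.03)&(abs(A[:,1])<.2)&(abs(A[:,0])<.2)]; print("ledge",L.min(0),L.max(0),np.median(L,0))
B=A[(abs(A[:,2])<.004)&(abs(A[:,1])<.21)]; print("board",np.percentile(B,[.3,99.7],axis=0))
for k in ["board","ledge"]: pass
o=c+ux*-.020+uy*.0042; print("o",o,proj("top",o), proj("top",o+ux*-.1225+n*.02))
```

```text
A [ 457.6 -129.7] [24.1 89.8] 86.3 0.054910209224703035
A [ 457.1 -129.8] [ 63.9 109.9] 85.8 0.015545167718276602
B [ 634.  -103.6] [91.4 24.1] 10.8 0.05486695144358242
B [ 634.3 -103.6] [109.6  64. ] 10.7 0.01543311397502774
C [ 601.  -242.5] [91.  24.5] 1.3 0.05500767566396377
C [ 600.8 -243. ] [109.2  64.9] 1.6 0.015610598951924742
red [ 305.7 -152.5] [24.1 90.7] 32.9 0.05467592279310563
red [ 305.3 -152.7] [ 64.5 109.8] 32.4 0.015449055651056007
blue [ 762.1 -375.9] [90.3 25.5] 70.6 0.05481912998006496
blue [ 762.6 -376.7] [109.8  64.9] 68.8 0.015810904722129305
tray ((463.94036865234375, -371.47088623046875), (306.1917419433594, 278.8296813964844), 0.6772598028182983) 0.03423752525187831
jar [ 0.7355 -0.2181  0.0853]
dish [0.7852 0.0027 0.0049]
ledge [-0.1533 -0.1867  0.012 ] [-0.1351  0.1931  0.0248] [-0.1429  0.0062  0.0196]
board [[-0.23   -0.1895 -0.0038]
 [ 0.1077  0.1917  0.0037]]
o [0.5512 0.258  0.0939] [ 88.3104 193.2704] [110.0572 241.5784]
```

```bash
cat >> h.py <<'E'
np.set_printoptions(precision=4,suppress=True)
BO=np.array([0.5512,0.258,0.0939]); BN=np.array([-0.4414,-0.1573,0.8834]); BN/=np.linalg.norm(BN)
BX=np.array([0,0,1])-BN*BN[2]; BX/=np.linalg.norm(BX); BY=np.cross(BN,BX)
def rot(up,xdir,flip=0):
    """tool x=-up, tool y = across bar"""
    x=-np.asarray(up,float); b=np.asarray(xdir,float); y=np.cross(up,b); y/=np.linalg.norm(y)
    if flip: y=-y
    return R.from_matrix(np.stack([x,y,np.cross(x,y)],1))
def bpt(x,y,z): return BO+BX*x+BY*y+BN*z
def plan(p,Rt,s=None):
    s=s or robot.get_state(); R0=R.from_quat(s["tcp_rot"]); 
    t=R0.inv().apply(np.asarray(p)-s["ee_pos"])*1000; w=(R0.inv()*Rt).as_rotvec(degrees=True)
    return t,w
def yawdir(deg): a=np.radians(deg); return np.array([np.cos(a),np.sin(a),0])
def show(p,Rt):
    s=robot.get_state(); t,w=plan(p,Rt,s)
    print("t=%.2f ee"%s["time"],s["ee_pos"],"F",s["ft_force"],"g %.3f"%s["grip_width"],"q",s["joint_positions"]); print("travel",np.round(t,1),"ang",np.round(w,2),"dist",round(np.linalg.norm(t)),"deg",round(np.linalg.norm(w),1))
E
python3 - <<'E'
from h import *
print([a for a in dir(robot) if a[0]!='_'])
print(R.from_quat(robot.get_state()["tcp_rot"]).as_matrix())
for f in (0,1):
    show([.4575,-.1298,.12],rot([0,0,1],yawdir(-3.9),f))
E
```

```text
['PlanningError', 'calibration', 'capture', 'get_state', 'hand_in', 'outline_of', 'pinch_z', 'pinpoint']
[[-0.      0.2972 -0.9548]
 [-0.     -0.9548 -0.2972]
 [-1.      0.      0.    ]]
t=0.65 ee [ 0.1635 -0.5252  0.2313] F [-0.2968 -0.538  -0.1831] g 1.001 q [-1.4032  0.3262 -0.1926  1.052  -0.      1.4366]
travel [ 111.3 -290.1 -398.2] ang [-158.81    0.      0.  ] dist 505 deg 158.8
t=0.65 ee [ 0.1635 -0.5252  0.2313] F [-0.2968 -0.538  -0.1831] g 1.001 q [-1.4032  0.3262 -0.1926  1.052  -0.      1.4366]
travel [ 111.3 -290.1 -398.2] ang [21.19  0.   -0.  ] dist 505 deg 21.2
```

Request:
send_rows(jaw=[70,70,70,70,70], travel=[[10,-30,-40],[20,-60,-80],[30,-90,-120],[30,-120,-160],[30,-150,-200]], angular=[[5,0,0],[10,0,0],[15,0,0],[21,0,0],[21,0,0]], grip_force=60)

```text
time: 1.15
ee_pos: [0.3088, -0.3231, 0.2011]
tcp_rot: [0.707, -0.024, -0.707, -0.024]
ft_force: [0.6, 0.3, -0.7]
grip_width: 0.82
```

Run:
```python
from h import *
show([.4575,-.1298,.12],rot([0,0,1],yawdir(-3.9),1))
```

```text
t=1.15 ee [ 0.3088 -0.3231  0.2011] F [ 0.6391  0.3448 -0.669 ] g 0.820 q [-0.9736  0.1616 -0.494   0.9153  0.0002  2.2353]
travel [  81.1 -202.8 -135.4] ang [ 0.05 -0.    0.01] dist 257 deg 0.0
```

Request:
send_rows(jaw=[70,70,70,70,70], travel=[[16,-40,-27],[32,-80,-54],[40,-120,-80],[40,-160,-108],[40,-203,-135]], angular=[[-8.5,0,0],[-17,0,0],[-25.5,0,0],[-34,0,0],[-42.5,0,0]])

```text
time: 1.65
ee_pos: [0.4574, -0.129, 0.1611]
tcp_rot: [0.667, 0.236, -0.666, 0.236]
ft_force: [0.4, -0.2, -0.2]
grip_width: 0.818
```

Request:
send_rows(jaw=[70,70,70,70,70], travel=[[0,0,0],[0,0,0],[0,0,0],[0,0,0],[0,0,0]], angular=[[-8.5,0,0],[-17,0,0],[-25.5,0,0],[-34,0,0],[-42.5,0,0]])

```text
time: 2.15
ee_pos: [0.4575, -0.1289, 0.1612]
tcp_rot: [0.534, 0.463, -0.534, 0.463]
ft_force: [-0.1, 0.2, 0.6]
grip_width: 0.817
```

Request:
send_rows(jaw=[70,70,70,70,70], travel=[[0,0,0],[0,0,0],[0,0,0],[0,0,0],[0,0,0]], angular=[[-8.5,0,0],[-17,0,0],[-25.5,0,0],[-34,0,0],[-42.5,0,0]])

```text
time: 2.65
ee_pos: [0.4576, -0.1289, 0.1613]
tcp_rot: [0.328, 0.626, -0.328, 0.627]
ft_force: [-0.2, 0.1, -0.1]
grip_width: 0.82
```

Run:
```python
from h import *
show([.4575,-.1298,.12],rot([0,0,1],yawdir(-3.9),0))
```

```text
t=2.65 ee [ 0.4576 -0.1289  0.1613] F [-0.2106  0.147  -0.091 ] g 0.820 q [-0.43    0.253  -0.4888  0.8281  0.      0.5349]
travel [41.3 -0.6  0.6] ang [-51.38   0.05  -0.01] dist 41 deg 51.4
```

Request:
send_rows(jaw=[70,70,70,70,70], travel=[[10,-0.6,0.6],[20,-0.6,0.6],[30,-0.6,0.6],[40,-0.6,0.6],[50,-0.6,0.6]], angular=[[-8.5,0,0],[-17,0,0],[-25.5,0,0],[-34,0,0],[-42.5,0,0]])

```text
time: 3.15
ee_pos: [0.4576, -0.1298, 0.111]
tcp_rot: [0.076, 0.703, -0.077, 0.703]
ft_force: [0.6, -0.4, -0.9]
grip_width: 0.819
```

Request:
send_rows(jaw=[70,70,70,70,70], travel=[[0,0,0],[25,0,0],[50,0,0],[70,0,0],[80,0,0]], angular=[[-8.5,0,0],[-8.9,0,0],[-8.9,0,0],[-8.9,0,0],[-8.9,0,0]])

```text
time: 3.65
ee_pos: [0.4568, -0.1295, 0.0296]
tcp_rot: [0.022, 0.707, -0.022, 0.707]
ft_force: [0.3, 0.7, 0.3]
grip_width: 0.82
```

Run:
```python
from h import *
show([.4575,-.1298,.025],rot([0,0,1],yawdir(-3.9),0))
```

```text
t=3.65 ee [ 0.4568 -0.1295  0.0296] F [0.3321 0.7286 0.267 ] g 0.820 q [-0.4318  0.439  -0.6353  0.4972  0.     -0.3701]
travel [ 4.6 -0.3  0.7] ang [ 0.37 -0.04 -0.02] dist 5 deg 0.4
```

Request:
send_rows(jaw=[40,20,10,10,10], travel=[[4,0,0.7],[4,0,0.7],[4,0,0.7],[4,0,0.7],[4,0,0.7]], angular=[[0,0,0],[0,0,0],[0,0,0],[0,0,0],[0,0,0]])

```text
time: 4.15
ee_pos: [0.4583, -0.1292, 0.0265]
tcp_rot: [0.022, 0.706, -0.021, 0.707]
ft_force: [-0.9, 3.2, 4.2]
grip_width: 0.271
```

Request:
send_rows(jaw=[10,10,10,10,10], travel=[[0,0,0],[-5,0,0],[-25,0,0],[-50,0,0],[-80,0,0]], angular=[[0,0,0],[0,0,0],[0,0,0],[0,0,0],[0,0,0]])

```text
time: 4.65
ee_pos: [0.4565, -0.1289, 0.1062]
tcp_rot: [0.022, 0.708, -0.021, 0.706]
ft_force: [0.8, 0.5, -7.0]
grip_width: 0.268
```

Run:
```python
from h import *
show(bpt(.065,-.11,.024+.06),rot(BN,BX,0))
im,d=robot.capture("scene"); cv2.imwrite("pics/s1.png",im[120:300,150:350].repeat(3,0).repeat(3,1))
```

```text
t=4.65 ee [ 0.4565 -0.1289  0.1062] F [ 0.7951  0.4516 -7.039 ] g 0.268 q [-0.4314  0.3219 -0.5587  0.6933  0.0005 -0.3698]
travel [-92.3 298.1 130.3] ang [-22.71 -27.7    5.52] dist 338 deg 36.2
```

View pics/s1.png

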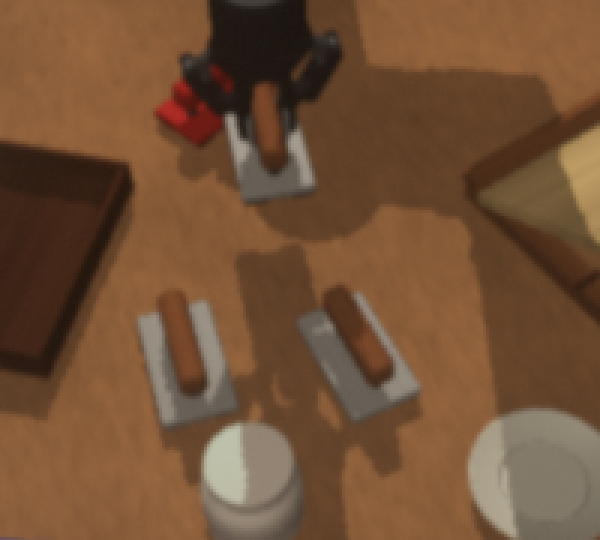

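The weight (at crop (265,140)) is gripped across the bar and hangs level. The other two are undisturbed. Next I lift it and carry it to the board.

Request:
send_rows(jaw=[10,10,10,10,10], travel=[[-35,20,0],[-70,50,10],[-105,90,20],[-130,130,30],[-150,170,50]], angular=[[-4,-5,1],[-8,-10,2],[-12,-15,3],[-16,-20,4],[-20,-25,5]])

```text
time: 5.2
ee_pos: [0.5169, 0.0367, 0.2608]
tcp_rot: [-0.077, 0.527, 0.126, 0.837]
ft_force: [0.7, -0.5, -7.6]
grip_width: 0.271
```

Run:
```python
from h import *
show(bpt(.065,.12,.0265+.06),rot(BN,BX,0))
```

```text
t=5.20 ee [0.5169 0.0367 0.2608] F [ 0.6916 -0.4768 -7.5525] g 0.271 q [-0.1965 -0.0509 -0.666   0.5588  0.2102 -0.4495]
travel [102.7 321.9  71.5] ang [-2.48 -2.35  0.91] dist 345 deg 3.5
```

Request:
send_rows(jaw=[10,10,10,10,10], travel=[[0,40,10],[0,85,20],[0,130,35],[0,175,50],[0,220,65]], angular=[[-1,-1,0],[-2.5,-2.3,0.9],[-2.5,-2.3,0.9],[-2.5,-2.3,0.9],[-2.5,-2.3,0.9]])

```text
time: 5.7
ee_pos: [0.5065, 0.2648, 0.2881]
tcp_rot: [-0.089, 0.51, 0.145, 0.843]
ft_force: [1.2, -1.4, -7.4]
grip_width: 0.272
```

Run:
```python
from h import *
show(bpt(.065,.12,.0265+.05),rot(BN,BX,0))
```

```text
t=5.70 ee [0.5065 0.2648 0.2881] F [ 1.2448 -1.3835 -7.3513] g 0.272 q [ 0.3571 -0.0036 -0.5714  0.5204 -0.0082  0.0128]
travel [113.5  98.7   9.8] ang [ 0.01 -0.29  0.08] dist 151 deg 0.3
```

Request:
send_rows(jaw=[10,10,10,10,10], travel=[[20,40,5],[50,80,9.8],[80,98.7,9.8],[100,98.7,9.8],[113,98.7,9.8]], angular=[[0,-0.3,0],[0,-0.3,0],[0,-0.3,0],[0,-0.3,0],[0,-0.3,0]])

```text
time: 6.2
ee_pos: [0.5285, 0.3774, 0.1876]
tcp_rot: [-0.09, 0.511, 0.145, 0.843]
ft_force: [-0.9, -0.2, -7.0]
grip_width: 0.27
```

Run:
```python
from h import *
show(bpt(.065,.12,.0265),rot(BN,BX,0))
im,d=robot.capture("scene"); cv2.imwrite("pics/s2.png",im[80:300,270:512].repeat(3,0).repeat(3,1))
```

```text
t=6.20 ee [0.5285 0.3774 0.1876] F [-0.8724 -0.2025 -7.0181] g 0.270 q [ 0.5531  0.2569 -0.546   0.2973 -0.0993  0.1854]
travel [47.5 -0.   4.9] ang [ 0.13 -0.43  0.15] dist 48 deg 0.5
```

View pics/s2.png

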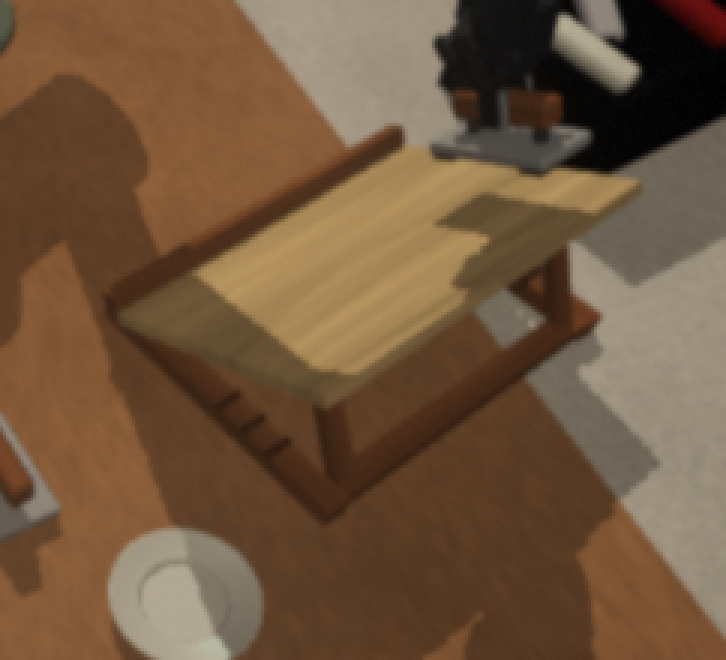

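The weight hangs parallel to the board over its far end, at crop (510,140). I lower it gently.

Request:
send_rows(jaw=[10,10,10,10,10], travel=[[15,0,5],[30,0,5],[38,0,5],[42,0,5],[43,0,5]], angular=[[0,-0.4,0],[0,-0.4,0],[0,-0.4,0],[0,-0.4,0],[0,-0.4,0]])

```text
time: 6.75
ee_pos: [0.5521, 0.3844, 0.1506]
tcp_rot: [-0.089, 0.508, 0.145, 0.844]
ft_force: [-0.1, 0.0, -7.5]
grip_width: 0.273
```

Request:
send_rows(jaw=[10,10,10,10,10], travel=[[1,0,0],[2,0,0],[3,0,0],[3,0,0],[3,0,0]], angular=[[0,0,0],[0,0,0],[0,0,0],[0,0,0],[0,0,0]])

```text
time: 7.25
ee_pos: [0.5534, 0.385, 0.1487]
tcp_rot: [-0.089, 0.508, 0.145, 0.844]
ft_force: [-3.7, -2.4, -1.7]
grip_width: 0.271
```

Run:
```python
from h import *
show(bpt(.065,.12,.0265),rot(BN,BX,0))
im,d=robot.capture("scene"); cv2.imwrite("pics/s3.png",im[80:220,350:512].repeat(4,0).repeat(4,1))
```

```text
t=7.25 ee [0.5534 0.385  0.1487] F [-3.7296 -2.4156 -1.7266] g 0.271 q [ 0.5419  0.3449 -0.5428  0.205  -0.0964  0.1761]
travel [ 1.   1.1 -0.2] ang [ 0.05 -0.04  0.2 ] dist 2 deg 0.2
```

View pics/s3.png

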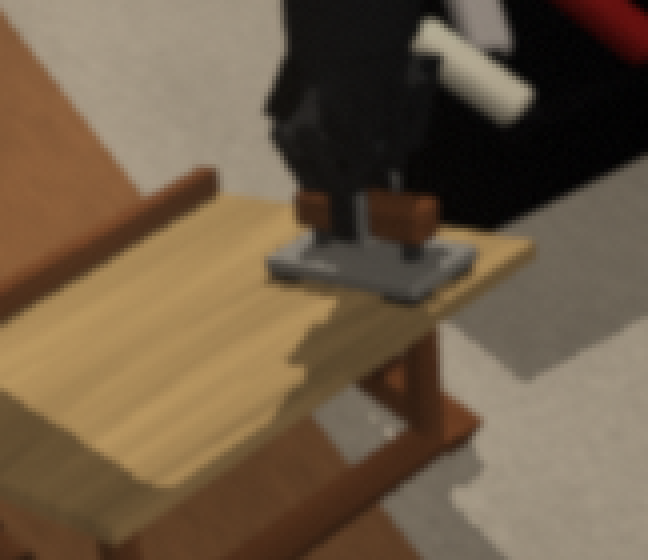

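Request:
send_rows(jaw=[10,10,10,10,10], travel=[[1,0,0],[1.5,0,0],[1.5,0,0],[1.5,0,0],[1.5,0,0]], angular=[[0,0,0],[0,0,0],[0,0,0],[0,0,0],[0,0,0]])

```text
time: 7.8
ee_pos: [0.5534, 0.3849, 0.1487]
tcp_rot: [-0.089, 0.508, 0.145, 0.845]
ft_force: [-11.3, -6.3, 6.7]
grip_width: 0.267
```

Request:
send_rows(jaw=[30,36,45,55,60], travel=[[0,0,0],[0,0,0],[0,0,0],[-2,0,0],[-5,0,0]], angular=[[0,0,0],[0,0,0],[0,0,0],[0,0,0],[0,0,0]])

```text
time: 8.3
ee_pos: [0.5515, 0.3842, 0.1533]
tcp_rot: [-0.089, 0.508, 0.145, 0.845]
ft_force: [0.1, -1.2, -0.4]
grip_width: 0.702
```

Request:
send_rows(jaw=[60,60,60,60,60], travel=[[-20,0,0],[-45,0,0],[-80,0,0],[-110,0,0],[-120,0,0]], angular=[[0,0,0],[0,0,0],[0,0,0],[0,0,0],[0,0,0]])

```text
time: 8.8
ee_pos: [0.4988, 0.3665, 0.2631]
tcp_rot: [-0.088, 0.506, 0.145, 0.846]
ft_force: [0.9, 0.5, 1.0]
grip_width: 0.704
```

Run:
```python
from h import *
show([.634,-.1036,.12],rot([0,0,1],yawdir(10.7),0))
im,d=robot.capture("scene"); cv2.imwrite("pics/s4.png",im[80:260,300:512].repeat(3,0).repeat(3,1))
```

```text
t=8.80 ee [0.4988 0.3665 0.2631] F [0.9197 0.5347 1.0397] g 0.704 q [ 0.5678  0.1173 -0.5127  0.4592 -0.1085  0.1987]
travel [ 112.9 -487.8  -94.8] ang [ 8.74 28.19 -2.04] dist 510 deg 29.6
```

View pics/s4.png

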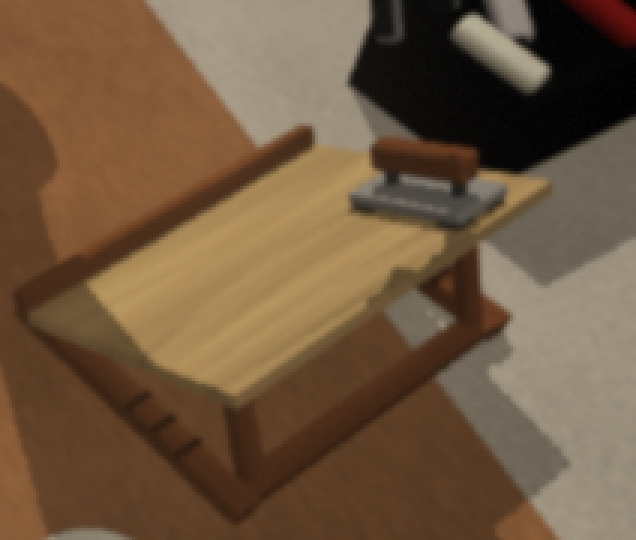

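The first weight is standing where I set it, at crop (425,185), and hasn't moved. On to the weight at (0.634,-0.104).

Request:
send_rows(jaw=[60,60,60,60,60], travel=[[0,-45,-9],[0,-90,-18],[0,-135,-27],[0,-180,-35],[0,-225,-44]], angular=[[0,0,0],[1,3,0],[2,7,0],[3,11,-1],[4,15,-1]])

```text
time: 9.35
ee_pos: [0.5379, 0.1399, 0.2421]
tcp_rot: [-0.081, 0.617, 0.107, 0.776]
ft_force: [1.8, -0.2, -0.6]
grip_width: 0.701
```

Request:
send_rows(jaw=[60,60,60,60,60], travel=[[0,-45,0],[0,-90,0],[0,-135,0],[0,-180,0],[0,-225,0]], angular=[[1,3,0],[2,6,0],[3,9,0],[4,12,-1],[4.7,13,-1]])

```text
time: 9.85
ee_pos: [0.5988, -0.0787, 0.2385]
tcp_rot: [-0.066, 0.705, 0.066, 0.703]
ft_force: [1.9, 0.2, 1.1]
grip_width: 0.698
```

Run:
```python
from h import *
show([.634,-.1036,.0265],rot([0,0,1],yawdir(10.7),0))
im,d=robot.capture("top"); W=cloud("top",d); A=(W-BO)@np.stack([BX,BY,BN],1)
m=(A[...,2]>.045)&(A[...,2]<.07)&(abs(A[...,0])<.14)&(abs(A[...,1])<.2); print(cv2.minAreaRect((A[m][:,:2]*1000).astype(np.float32)),m.sum())
P=W[138:192,228:264].reshape(-1,3);Q=P[(P[:,2]>.045)&(P[:,2]<.065)];print(len(Q),len(Q) and cv2.minAreaRect((Q[:,:2]*1000).astype(np.float32)))
cv2.imwrite("pics/t5.png",im)
```

```text
t=9.85 ee [ 0.5988 -0.0787  0.2385] F [1.9471 0.2103 1.0701] g 0.698 q [-0.2521  0.4242 -0.0278  1.1204 -0.0015 -0.4388]
travel [212.  -30.8  30.4] ang [-0.01 -0.12  0.04] dist 216 deg 0.1
((62.894229888916016, 114.51663970947266), (24.436416625976562, 91.7145767211914), 89.82750701904297) 596
0 0
```

View pics/t5.png

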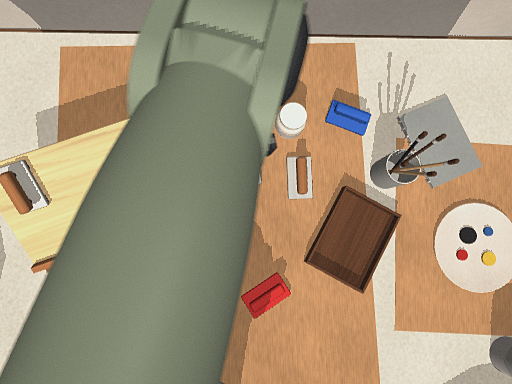

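The first weight is still on the board at board (63,115) mm, top pixel (22,190). It holds. I descend on the second.

Request:
send_rows(jaw=[60,60,60,60,60], travel=[[30,-15,15],[70,-30.8,30.4],[110,-30.8,30.4],[145,-30.8,30.4],[165,-30.8,30.4]], angular=[[0,0,0],[0,0,0],[0,0,0],[0,0,0],[0,0,0]])

```text
time: 10.4
ee_pos: [0.6334, -0.1112, 0.0677]
tcp_rot: [-0.065, 0.707, 0.062, 0.702]
ft_force: [0.3, -0.9, -0.3]
grip_width: 0.701
```

Run:
```python
from h import *
show([.634,-.1036,.0265],rot([0,0,1],yawdir(10.7),0))
```

```text
t=10.40 ee [ 0.6334 -0.1112  0.0677] F [ 0.2766 -0.8643 -0.3349] g 0.701 q [-0.2856  0.6386 -0.1289  0.8087 -0.0061 -0.465 ]
travel [41.1  7.5  2.3] ang [-0.42 -0.44  0.17] dist 42 deg 0.6
```

Request:
send_rows(jaw=[60,60,60,60,60], travel=[[5,7,2],[20,7.5,2.3],[33,7.5,2.3],[41,7.5,2.3],[41,7.5,2.3]], angular=[[-0.4,-0.4,0],[-0.4,-0.4,0],[-0.4,-0.4,0],[-0.4,-0.4,0],[-0.4,-0.4,0]])

```text
time: 10.9
ee_pos: [0.6335, -0.1034, 0.0257]
tcp_rot: [-0.067, 0.705, 0.065, 0.703]
ft_force: [-0.4, 0.2, 1.3]
grip_width: 0.704
```

Run:
```python
from h import *
show([.634,-.1036,.0265],rot([0,0,1],yawdir(10.7),0))
im,d=robot.capture("scene"); cv2.imwrite("pics/s6.png",im[150:300,170:370].repeat(3,0).repeat(3,1))
```

```text
t=10.90 ee [ 0.6335 -0.1034  0.0257] F [-0.3554  0.228   1.283 ] g 0.704 q [-0.2753  0.682  -0.1728  0.7165 -0.003  -0.4618]
travel [-0.8 -0.3  0.5] ang [-0.01 -0.1   0.14] dist 1 deg 0.2
```

View pics/s6.png

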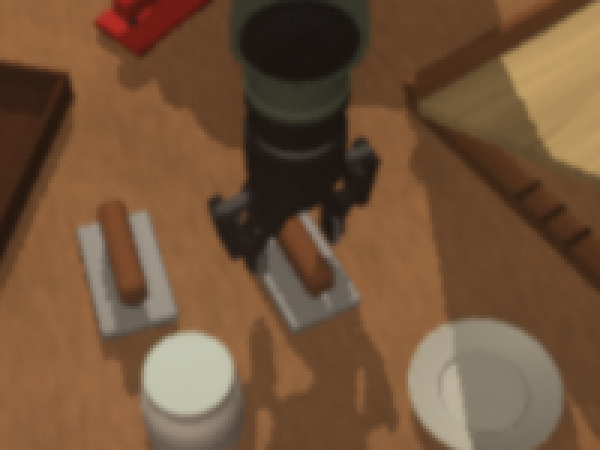

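The fingers straddle the second weight's bar at crop (305,255). I close and lift.

Request:
send_rows(jaw=[30,10,10,10,10], travel=[[0,0,0],[0,0,0],[0,0,0],[0,0,0],[0,0,0]], angular=[[0,0,0],[0,0,0],[0,0,0],[0,0,0],[0,0,0]])

```text
time: 11.45
ee_pos: [0.6348, -0.1036, 0.0276]
tcp_rot: [-0.067, 0.704, 0.065, 0.704]
ft_force: [-0.5, 1.3, 5.9]
grip_width: 0.269
```

Request:
send_rows(jaw=[10,10,10,10,10], travel=[[-5,0,0],[-30,0,0],[-75,0,0],[-120,0,0],[-165,0,0]], angular=[[0,0,0],[0,0,0],[0,0,0],[0,0,0],[0,0,0]])

```text
time: 11.95
ee_pos: [0.6331, -0.1029, 0.1929]
tcp_rot: [-0.067, 0.705, 0.065, 0.703]
ft_force: [0.6, -0.6, -5.4]
grip_width: 0.271
```

Run:
```python
from h import *
show(bpt(.065,0,.0265+.11),rot(BN,BX,0))
```

```text
t=11.95 ee [ 0.6331 -0.1029  0.1929] F [ 0.5573 -0.6031 -5.4094] g 0.271 q [-0.2748  0.522   0.0109  1.0607 -0.003  -0.4612]
travel [-52.8 368.7 -20.2] ang [ -8.73 -28.02   2.3 ] dist 373 deg 29.4
```

Request:
send_rows(jaw=[10,10,10,10,10], travel=[[-40,15,0],[-70,55,0],[-80,100,-5],[-80,148,-10],[-80,196,-15]], angular=[[-1,-3,0],[-2,-7,0],[-3,-12,1],[-5,-17,1],[-7,-22,2]])

```text
time: 12.45
ee_pos: [0.5801, 0.0885, 0.2719]
tcp_rot: [-0.083, 0.553, 0.132, 0.819]
ft_force: [0.2, 0.5, -5.0]
grip_width: 0.272
```

Run:
```python
from h import *
show(bpt(.065,0,.0265+.06),rot(BN,BX,0))
```

```text
t=12.45 ee [0.5801 0.0885 0.2719] F [ 0.2185  0.5415 -5.0419] g 0.272 q [-0.0479  0.1031 -0.4511  0.6579  0.1407 -0.3336]
travel [ 83.  170.   11.3] ang [-1.74 -5.93  0.23] dist 189 deg 6.2
```

Request:
send_rows(jaw=[10,10,10,10,10], travel=[[5,45,5],[20,90,10],[45,135,11],[65,170,11],[83,170,11]], angular=[[-1,-3,0],[-1.7,-5.9,0.2],[-1.7,-5.9,0.2],[-1.7,-5.9,0.2],[-1.7,-5.9,0.2]])

```text
time: 12.95
ee_pos: [0.5625, 0.2675, 0.1977]
tcp_rot: [-0.089, 0.51, 0.149, 0.842]
ft_force: [-0.2, -0.4, -5.8]
grip_width: 0.275
```

Run:
```python
from h import *
show(bpt(.065,0,.0265),rot(BN,BX,0))
```

```text
t=12.95 ee [0.5625 0.2675 0.1977] F [-0.1983 -0.3568 -5.8496] g 0.275 q [ 0.3177  0.1857 -0.6134  0.29    0.0157 -0.0265]
travel [58.6 -5.4  4.4] ang [ 0.27 -0.33 -0.25] dist 59 deg 0.5
```

Request:
send_rows(jaw=[10,10,10,10,10], travel=[[15,-5,4.4],[30,-5.4,4.4],[43,-5.4,4.4],[51,-5.4,4.4],[54,-5.4,4.4]], angular=[[0.2,-0.3,-0.2],[0.2,-0.3,-0.2],[0.2,-0.3,-0.2],[0.2,-0.3,-0.2],[0.2,-0.3,-0.2]])

```text
time: 13.45
ee_pos: [0.5908, 0.2719, 0.1502]
tcp_rot: [-0.088, 0.509, 0.146, 0.843]
ft_force: [-0.2, 0.4, -6.1]
grip_width: 0.275
```

Request:
send_rows(jaw=[10,10,10,10,10], travel=[[1,0,0],[2,0,0],[3,0,0],[3,0,0],[3,0,0]], angular=[[0,0,0],[0,0,0],[0,0,0],[0,0,0],[0,0,0]])

```text
time: 13.95
ee_pos: [0.5917, 0.272, 0.1487]
tcp_rot: [-0.088, 0.509, 0.146, 0.844]
ft_force: [-5.0, -2.9, 0.8]
grip_width: 0.27
```

Run:
```python
from h import *
show(bpt(.065,0,.0265),rot(BN,BX,0))
```

```text
t=13.95 ee [0.5917 0.272  0.1487] F [-5.0085 -2.9263  0.8002] g 0.270 q [ 0.3107  0.2989 -0.6138  0.1735  0.0149 -0.0288]
travel [1.8 0.4 1.4] ang [ 0.05 -0.17 -0.01] dist 2 deg 0.2
```

Request:
send_rows(jaw=[10,10,10,10,10], travel=[[1,0,0],[1.5,0,0],[1.5,0,0],[1.5,0,0],[1.5,0,0]], angular=[[0,0,0],[0,0,0],[0,0,0],[0,0,0],[0,0,0]])

```text
time: 14.45
ee_pos: [0.5921, 0.2722, 0.1488]
tcp_rot: [-0.088, 0.509, 0.146, 0.844]
ft_force: [-9.9, -3.1, 5.0]
grip_width: 0.27
```

Request:
send_rows(jaw=[30,36,45,55,60], travel=[[0,0,0],[0,0,0],[0,0,0],[-2,0,0],[-5,0,0]], angular=[[0,0,0],[0,0,0],[0,0,0],[0,0,0],[0,0,0]])

```text
time: 14.95
ee_pos: [0.5901, 0.2714, 0.1534]
tcp_rot: [-0.088, 0.509, 0.146, 0.844]
ft_force: [-0.4, -0.6, 0.8]
grip_width: 0.707
```

Request:
send_rows(jaw=[60,60,60,60,60], travel=[[-20,0,0],[-45,0,0],[-80,0,0],[-110,0,0],[-120,0,0]], angular=[[0,0,0],[0,0,0],[0,0,0],[0,0,0],[0,0,0]])

```text
time: 15.45
ee_pos: [0.5378, 0.2528, 0.2632]
tcp_rot: [-0.088, 0.506, 0.146, 0.845]
ft_force: [0.0, -0.2, 0.3]
grip_width: 0.7
```

Run:
```python
from h import *
show([.6009,-.2427,.12],rot([0,0,1],yawdir(1.4),0))
im,d=robot.capture("scene"); cv2.imwrite("pics/s7.png",im[80:260,300:512].repeat(3,0).repeat(3,1))
```

```text
t=15.45 ee [0.5378 0.2528 0.2632] F [ 0.0341 -0.2259  0.2524] g 0.700 q [ 0.3067  0.0561 -0.5819  0.442   0.0167 -0.0324]
travel [  75.9 -487.8 -162.3] ang [17.9  27.9  -4.45] dist 520 deg 33.4
```

View pics/s7.png

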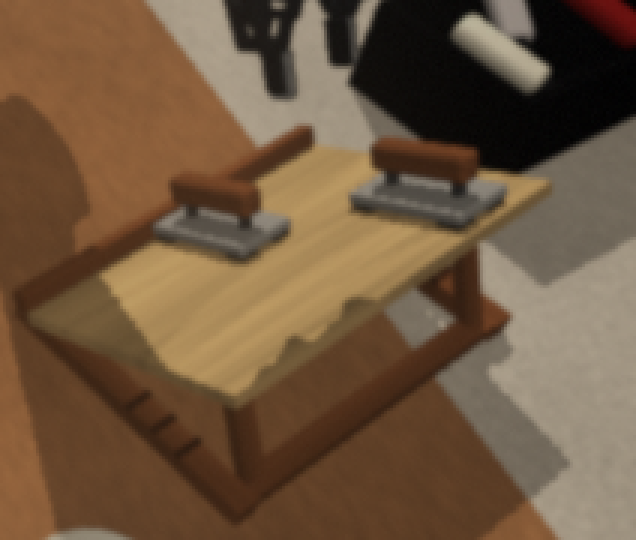

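The second weight slid down and now stands against the ledge, at crop (220,225). The first still stands at crop (425,185). I measure the slipped one.

```bash
cat > m.py <<'E'
from h import *
def bars(c):
    im,d=robot.capture(c); W=cloud(c,d); A=(W-BO)@np.stack([BX,BY,BN],1)
    m=((A[...,2]>.047)&(A[...,2]<.064)&(abs(A[...,0])<.14)&(abs(A[...,1])<.2)).astype(np.uint8)
    n,l=cv2.connectedComponents(m)
    for i in range(1,n):
        Q=A[l==i]
        if len(Q)>60: print(c,len(Q),np.round(np.median(Q,0),4),[np.round(x,1) for x in cv2.minAreaRect((Q[:,:2]*1000).astype(np.float32))])
    return im,W
E
python3 - <<'E'
from m import *
im,W=bars("top"); cv2.imwrite("pics/t8.png",im); bars("scene")
P=W[170:310,295:410].reshape(-1,3); print("tray rim")
m=(W[...,2]>.028)&(W[...,2]<.042); m[:,:290]=0; m[:, 405:]=0; m[:175]=0; m[300:]=0
Q=W[m]; print(len(Q),cv2.minAreaRect((Q[:,:2]*1000).astype(np.float32)))
E
```

```text
top 331 [0.0825 0.112  0.0549] [array([ 81. , 115.2]), array([24.8, 55.5]), np.float64(89.2)]
top 446 [-0.0579 -0.0055  0.055 ] [array([-60.3,  -3.9]), array([90.4, 24. ]), np.float64(0.6)]
scene 227 [0.0722 0.1097 0.0545] [array([ 67.1, 114.7]), array([90.9, 26.1]), np.float64(0.4)]
scene 182 [-0.0515 -0.0089  0.0541] [array([-57.9,  -4.5]), array([93.5, 26.9]), np.float64(4.9)]
tray rim
1012 ((457.36016845703125, -370.696044921875), (293.4193420410156, 278.23883056640625), 0.19654729962348938)
```

View pics/t8.png

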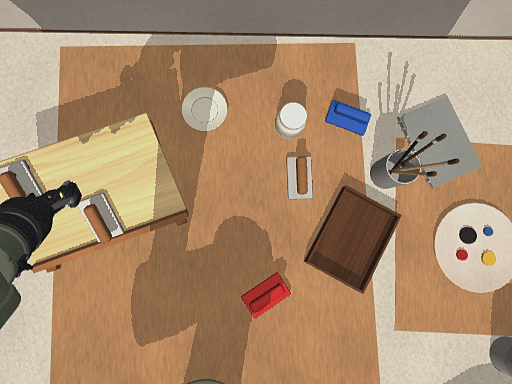

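Run:
```python
from h import *
show(bpt(-.060,-.004,.0265),rot(BN,BX,0))
W=np.load("W0.npy"); m=(W[...,2]>.030)&(W[...,2]<.042); m[:,:300]=0; m[:, 405:]=0; m[:180]=0; m[298:]=0
n,l,st,ce=cv2.connectedComponentsWithStats(m.astype(np.uint8))
for i in range(1,n):
    if st[i,4]>100: print(st[i],[np.round(x,1) for x in cv2.minAreaRect((W[l==i][:,:2]*1000).astype(np.float32))])
for p in [(0.44,-.38)]:
    print(proj("top",[*p,.035]))
print(W[240,352],W[238,349])
```

```text
t=15.60 ee [0.5376 0.2527 0.2599] F [ 0.4563  0.2599 -0.8305] g 0.701 q [ 0.3066  0.0606 -0.5842  0.4388  0.0166 -0.0324]
travel [ 127.    -3.5 -124.9] ang [ 0.05 -0.01  0.01] dist 178 deg 0.0
[306 186  95 108 881] [array([ 444.2, -373.7]), array([160.7, 220.4]), np.float64(60.8)]
[356.84 239.85]
[ 0.439  -0.3773  0.0056] [ 0.4442 -0.3695  0.0063]
```

Request:
send_rows(jaw=[60,60,60,60,60], travel=[[10,0,-45],[30,-3.5,-90],[60,-3.5,-125],[90,-3.5,-125],[112,-3.5,-125]], angular=[[0,0,0],[0,0,0],[0,0,0],[0,0,0],[0,0,0]])

```text
time: 16.1
ee_pos: [0.4818, 0.229, 0.0984]
tcp_rot: [-0.088, 0.51, 0.146, 0.843]
ft_force: [0.5, 0.2, 1.3]
grip_width: 0.703
```

Run:
```python
from h import *
show(bpt(-.060,-.004,.0265),rot(BN,BX,0))
im,d=robot.capture("scene"); cv2.imwrite("pics/s9.png",im[80:240,280:480].repeat(3,0).repeat(3,1))
```

```text
t=16.10 ee [0.4818 0.229  0.0984] F [0.5352 0.2259 1.3242] g 0.703 q [ 0.2918  0.2048 -0.942  -0.0578  0.0234 -0.0453]
travel [12.6  0.   4.3] ang [ 0.03 -0.31 -0.  ] dist 13 deg 0.3
```

View pics/s9.png

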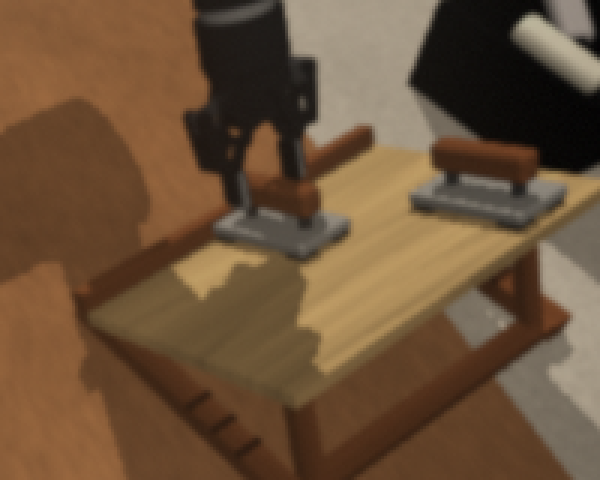

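The fingers straddle the slipped weight's bar at crop (285,195). I finish the descent, close, and lift along the board normal.

Request:
send_rows(jaw=[60,60,30,10,10], travel=[[7,0,4],[12,0,4],[12,0,4],[12,0,4],[12,0,4]], angular=[[0,-0.3,0],[0,-0.3,0],[0,-0.3,0],[0,-0.3,0],[0,-0.3,0]])

```text
time: 16.65
ee_pos: [0.491, 0.2327, 0.0884]
tcp_rot: [-0.088, 0.508, 0.147, 0.844]
ft_force: [0.9, 2.1, -3.7]
grip_width: 0.271
```

Request:
send_rows(jaw=[10,10,10,10,10], travel=[[0,0,0],[0,0,0],[-5,0,0.5],[-25,0,2],[-55,0,2]], angular=[[0,0,0],[0,0,0],[0,0,0],[0,0,0],[0,0,0]])

```text
time: 17.15
ee_pos: [0.4662, 0.2235, 0.1363]
tcp_rot: [-0.088, 0.511, 0.146, 0.843]
ft_force: [0.4, 0.9, -5.1]
grip_width: 0.268
```

Run:
```python
from h import *
u=yawdir(-29.2); p=np.array([.4442,-.3737,0])
for a in (60.8,-119.2,-29.2):
  print(a);show(p+[0,0,.16],rot([0,0,1],yawdir(a),0))
im,d=robot.capture("scene"); cv2.imwrite("pics/s10.png",im[80:240,280:480].repeat(3,0).repeat(3,1))
```

```text
60.8
t=17.15 ee [0.4662 0.2235 0.1363] F [ 0.3889  0.9292 -5.0544] g 0.268 q [ 0.2891  0.0968 -0.9289  0.065   0.0255 -0.0472]
travel [-123.8 -555.1 -185.2] ang [-40.36  26.36   9.85] dist 598 deg 49.2
-119.2
t=17.15 ee [0.4662 0.2235 0.1363] F [ 0.3889  0.9292 -5.0544] g 0.268 q [ 0.2891  0.0968 -0.9289  0.065   0.0255 -0.0472]
travel [-123.8 -555.1 -185.2] ang [135.5   12.42 -33.23] dist 598 deg 140.1
-29.2
t=17.15 ee [0.4662 0.2235 0.1363] F [ 0.3889  0.9292 -5.0544] g 0.268 q [ 0.2891  0.0968 -0.9289  0.065   0.0255 -0.0472]
travel [-123.8 -555.1 -185.2] ang [ 47.86  25.83 -11.78] dist 598 deg 55.6
```

View pics/s10.png

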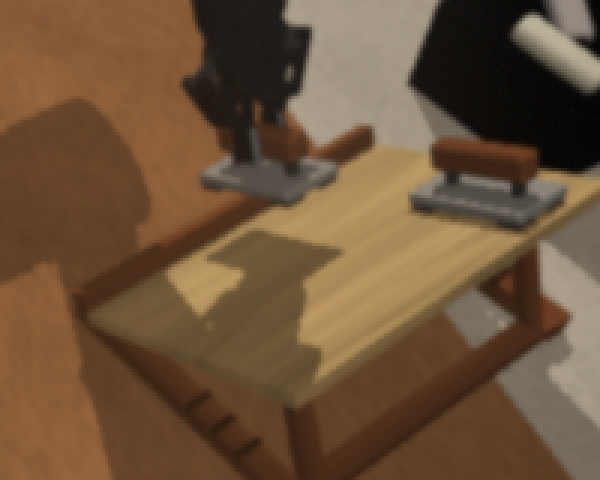

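The slipped weight is lifted clear at crop (270,175). I carry it to the near end of the tray, bar along the tray's short side.

Request:
send_rows(jaw=[10,10,10,10,10], travel=[[-35,-15,0],[-60,-55,-10],[-75,-100,-20],[-85,-145,-35],[-95,-190,-50]], angular=[[0,0,0],[-4,3,1],[-9,7,2],[-14,11,3],[-20,15,5]])

```text
time: 17.7
ee_pos: [0.4454, 0.0137, 0.2014]
tcp_rot: [-0.23, 0.585, 0.257, 0.734]
ft_force: [1.7, 0.8, -5.9]
grip_width: 0.269
```

Run:
```python
from h import *
u=yawdir(-29.2); p=np.array([.4442,-.3737,0])-u*.05
show(p+[0,0,.16],rot([0,0,1],yawdir(60.8),0))
```

```text
t=17.70 ee [0.4454 0.0137 0.2014] F [ 1.7029  0.8207 -5.8725] g 0.269 q [-0.2387  0.0281 -0.6686  0.7183  0.1488 -0.9341]
travel [  -6.9 -246.2 -273.6] ang [-20.21  11.61   4.3 ] dist 368 deg 23.7
```

Request:
send_rows(jaw=[10,10,10,10,10], travel=[[0,-32,-36],[-5,-64,-71],[-10,-96,-107],[-10,-128,-142],[-10,-160,-178]], angular=[[-5,3,1],[-10,6,2],[-15,9,3],[-20,11.6,4.3],[-20,11.6,4.3]])

```text
time: 18.2
ee_pos: [0.4152, -0.2245, 0.1794]
tcp_rot: [-0.357, 0.61, 0.358, 0.61]
ft_force: [2.0, 1.0, -5.4]
grip_width: 0.269
```

Run:
```python
from h import *
u=yawdir(-29.2); p=np.array([.4442,-.3737,0])-u*.05
show(p+[0,0,.10],rot([0,0,1],yawdir(60.8),0))
```

```text
t=18.20 ee [ 0.4152 -0.2245  0.1794] F [ 1.987   0.9545 -5.3661] g 0.269 q [-0.6521  0.229  -0.469   0.8736 -0.0001 -1.7123]
travel [  79.3  -48.3 -116.1] ang [-0.05  0.   -0.04] dist 149 deg 0.1
```

Request:
send_rows(jaw=[10,10,10,10,10], travel=[[5,-18,-42],[20,-36,-84],[45,-48.3,-116],[65,-48.3,-116],[79,-48.3,-116]], angular=[[0,0,0],[0,0,0],[0,0,0],[0,0,0],[0,0,0]])

```text
time: 18.7
ee_pos: [0.399, -0.3496, 0.098]
tcp_rot: [-0.355, 0.611, 0.358, 0.61]
ft_force: [-0.9, 0.4, -6.4]
grip_width: 0.27
```

Run:
```python
from h import *
u=yawdir(-29.2); p=np.array([.4442,-.3737,0])-u*.05
show(p+[0,0,.0345],rot([0,0,1],yawdir(60.8),0))
im,d=robot.capture("scene"); cv2.imwrite("pics/s11.png",im[130:290,80:280].repeat(3,0).repeat(3,1))
im,d=robot.capture("top"); cv2.imwrite("pics/t11.png",im[150:350,230:450].repeat(3,0).repeat(3,1))
```

```text
t=18.70 ee [ 0.399  -0.3496  0.098 ] F [-0.932   0.4264 -6.4289] g 0.270 q [-0.8584  0.4227 -0.4237  0.7279 -0.0004 -1.9159]
travel [63.5 -1.4  1. ] ang [-0.21  0.05 -0.2 ] dist 64 deg 0.3
```

View pics/s11.png

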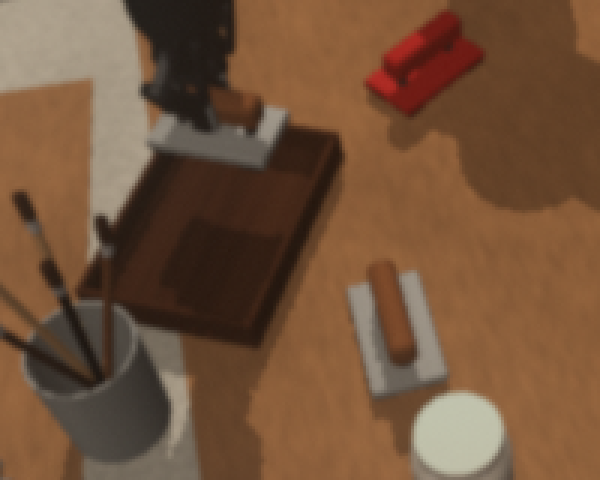

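View pics/t11.png

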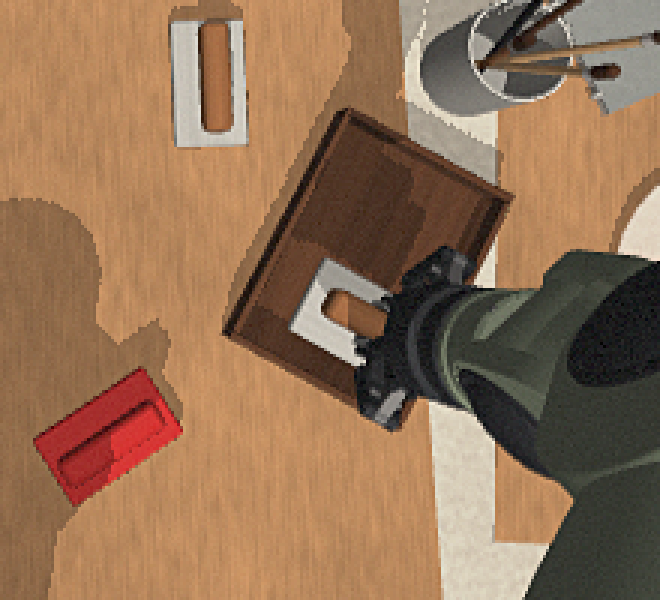

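The weight hangs above the near half of the tray, aligned with it and inside the walls at top-crop (350,310). I lower it.

Request:
send_rows(jaw=[10,10,10,10,10], travel=[[15,-1,1],[32,-1.4,1],[46,-1.4,1],[55,-1.4,1],[59,-1.4,1]], angular=[[0,0,0],[0,0,0],[0,0,0],[0,0,0],[0,0,0]])

```text
time: 19.3
ee_pos: [0.3999, -0.347, 0.0383]
tcp_rot: [-0.355, 0.611, 0.36, 0.61]
ft_force: [-0.2, -0.2, -5.7]
grip_width: 0.268
```

Request:
send_rows(jaw=[10,10,10,10,10], travel=[[1,0,0],[2,0,0],[3,0,0],[3,0,0],[3,0,0]], angular=[[0,0,0],[0,0,0],[0,0,0],[0,0,0],[0,0,0]])

```text
time: 19.8
ee_pos: [0.4, -0.3471, 0.0356]
tcp_rot: [-0.355, 0.611, 0.36, 0.61]
ft_force: [-0.6, -0.4, -6.1]
grip_width: 0.273
```

Request:
send_rows(jaw=[10,10,10,10,10], travel=[[1,0,0],[2,0,0],[2.5,0,0],[2.5,0,0],[2.5,0,0]], angular=[[0,0,0],[0,0,0],[0,0,0],[0,0,0],[0,0,0]])

```text
time: 20.3
ee_pos: [0.4, -0.3471, 0.0331]
tcp_rot: [-0.355, 0.611, 0.36, 0.61]
ft_force: [-1.0, -0.4, -5.5]
grip_width: 0.274
```

Request:
send_rows(jaw=[10,10,10,10,10], travel=[[0.5,0,0],[1,0,0],[1.5,0,0],[2,0,0],[2,0,0]], angular=[[0,0,0],[0,0,0],[0,0,0],[0,0,0],[0,0,0]])

```text
time: 20.8
ee_pos: [0.4001, -0.347, 0.0323]
tcp_rot: [-0.355, 0.611, 0.359, 0.61]
ft_force: [-1.8, 3.8, 8.6]
grip_width: 0.273
```

Contact with the tray floor. I release and rise.

Request:
send_rows(jaw=[30,36,45,50,50], travel=[[0,0,0],[0,0,0],[0,0,0],[-3,0,0],[-10,0,0]], angular=[[0,0,0],[0,0,0],[0,0,0],[0,0,0],[0,0,0]])

```text
time: 21.3
ee_pos: [0.3998, -0.3468, 0.0422]
tcp_rot: [-0.355, 0.611, 0.36, 0.609]
ft_force: [-0.6, -0.2, 0.4]
grip_width: 0.585
```

Request:
send_rows(jaw=[50,50,50,50,60], travel=[[-25,0,0],[-60,0,0],[-105,0,0],[-150,0,0],[-180,0,0]], angular=[[0,0,0],[0,0,0],[0,0,0],[0,0,0],[0,0,0]])

```text
time: 21.8
ee_pos: [0.4015, -0.3484, 0.2261]
tcp_rot: [-0.356, 0.611, 0.358, 0.61]
ft_force: [1.0, 0.5, 0.3]
grip_width: 0.699
```

Run:
```python
from m import *
show([.6009,-.2427,.18],rot([0,0,1],yawdir(1.4),0))
im,W=bars("top")
P=W[148:204,284:317].reshape(-1,3);Q=P[(P[:,2]>.045)&(P[:,2]<.065)];print("C",cv2.minAreaRect((Q[:,:2]*1000).astype(np.float32)))
im2,d=robot.capture("scene"); 
cv2.imwrite("pics/t12.png",np.hstack([im[150:350,230:400].repeat(2,0).repeat(2,1),im2[130:330,80:250].repeat(2,0).repeat(2,1)]))
```

```text
t=21.80 ee [ 0.4015 -0.3484  0.2261] F [0.9705 0.5225 0.2781] g 0.699 q [-0.8533  0.2981 -0.246   1.0297 -0.0007 -1.9129]
travel [  45.8 -122.4  189.8] ang [59.31 -0.07 -0.17] dist 230 deg 59.3
top 565 [0.064  0.112  0.0551] [array([ 62.6, 115. ]), array([23.8, 92.5]), np.float64(89.7)]
C ((600.9743041992188, -242.75404357910156), (90.94275665283203, 24.362815856933594), 1.422661304473877)
```

View pics/t12.png

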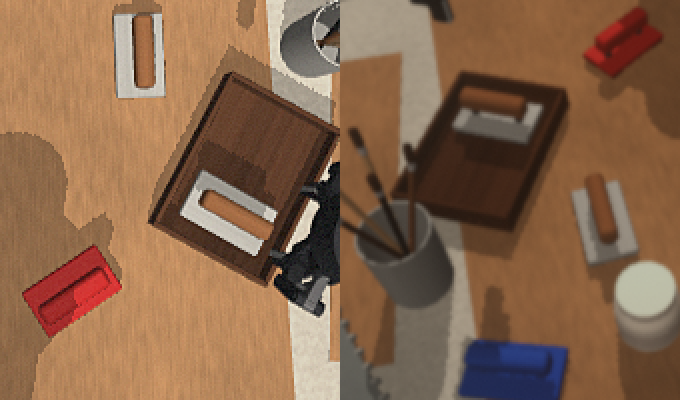

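The weight stands flat in the tray at left-crop (230,212). The first is still at board (63,115). Now the third weight, at (0.601,-0.243).

Request:
send_rows(jaw=[60,60,60,60,60], travel=[[0,-24,38],[0,-49,76],[10,-73,114],[20,-98,150],[40,-122.4,189.8]], angular=[[8.5,0,0],[17,0,0],[25.5,0,0],[34,0,0],[42.5,0,0]])

```text
time: 22.4
ee_pos: [0.6038, -0.2442, 0.1882]
tcp_rot: [-0.114, 0.697, 0.111, 0.699]
ft_force: [0.5, -0.0, 0.2]
grip_width: 0.704
```

Run:
```python
from h import *
show([.6009,-.2427,.0265],rot([0,0,1],yawdir(1.4),0))
```

```text
t=22.40 ee [ 0.6038 -0.2442  0.1882] F [ 0.5253 -0.0308  0.1698] g 0.704 q [-0.4968  0.5397  0.0284  1.0555 -0.0017 -0.8173]
travel [161.7   3.   -2.5] ang [16.96  0.12  0.22] dist 162 deg 17.0
```

Request:
send_rows(jaw=[60,60,60,60,60], travel=[[20,3,-2.5],[40,3,-2.5],[70,3,-2.5],[105,3,-2.5],[125,3,-2.5]], angular=[[8.5,0,0],[17,0,0],[17,0,0],[17,0,0],[17,0,0]])

```text
time: 22.9
ee_pos: [0.5988, -0.2414, 0.0596]
tcp_rot: [-0.009, 0.708, 0.008, 0.707]
ft_force: [-0.7, -0.4, -0.1]
grip_width: 0.702
```

Run:
```python
from h import *
show([.6009,-.2427,.0265],rot([0,0,1],yawdir(1.4),0))
im,d=robot.capture("scene"); cv2.imwrite("pics/s13.png",im[150:310,140:340].repeat(3,0).repeat(3,1))
```

```text
t=22.90 ee [ 0.5988 -0.2414  0.0596] F [-0.7343 -0.3541 -0.0641] g 0.702 q [-0.4966  0.6482 -0.1347  0.7885 -0.0017 -0.5205]
travel [33.1 -1.3  2.1] ang [-0.03 -0.08  0.06] dist 33 deg 0.1
```

View pics/s13.png

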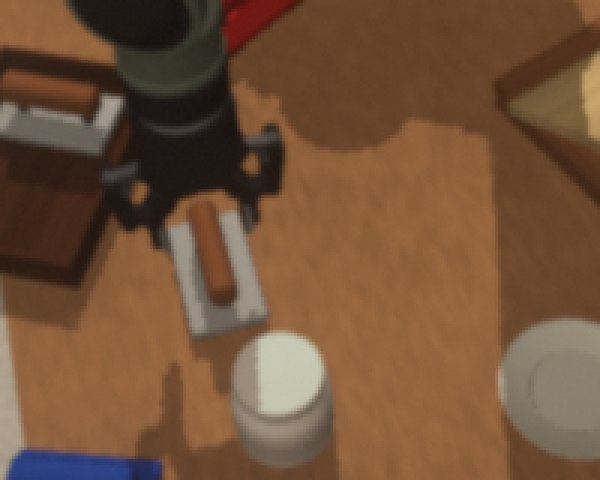

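The gripper is over the third weight at crop (213,255), clear of the jar. I descend and grip.

Request:
send_rows(jaw=[60,60,60,60,30], travel=[[10,-1,2],[22,-1.3,2.1],[30,-1.3,2.1],[33,-1.3,2.1],[33,-1.3,2.1]], angular=[[0,0,0],[0,0,0],[0,0,0],[0,0,0],[0,0,0]])

```text
time: 23.45
ee_pos: [0.5992, -0.2419, 0.0238]
tcp_rot: [-0.008, 0.709, 0.009, 0.705]
ft_force: [-0.3, 0.1, -0.0]
grip_width: 0.545
```

Request:
send_rows(jaw=[10,10,10,10,10], travel=[[0,0,0],[0,0,0],[0,0,0],[0,0,0],[-5,0,0]], angular=[[0,0,0],[0,0,0],[0,0,0],[0,0,0],[0,0,0]])

```text
time: 23.95
ee_pos: [0.5983, -0.2416, 0.0279]
tcp_rot: [-0.008, 0.71, 0.009, 0.705]
ft_force: [0.0, -0.0, -6.1]
grip_width: 0.275
```

Request:
send_rows(jaw=[10,10,10,10,10], travel=[[-30,0,0],[-75,0,0],[-120,0,0],[-165,0,0],[-205,0,0]], angular=[[0,0,0],[0,0,0],[0,0,0],[0,0,0],[0,0,0]])

```text
time: 24.45
ee_pos: [0.5989, -0.2419, 0.2343]
tcp_rot: [-0.008, 0.71, 0.009, 0.704]
ft_force: [1.1, -1.1, -6.4]
grip_width: 0.273
```

Run:
```python
from h import *
show(bpt(.065,-.10,.0265+.09),rot(BN,BX,0))
```

```text
t=24.45 ee [ 0.5989 -0.2419  0.2343] F [ 1.0595 -1.0519 -6.4305] g 0.273 q [-0.4966  0.5128  0.1025  1.1683 -0.0031 -0.52  ]
travel [  7.5 406.8  -1.9] ang [-17.95 -28.16   4.32] dist 407 deg 33.7
```

Request:
send_rows(jaw=[10,10,10,10,10], travel=[[-15,40,0],[-30,85,0],[-30,130,0],[-30,175,0],[-30,220,0]], angular=[[-2,-3,0],[-5,-8,1],[-8,-13,2],[-11,-18,3],[-14,-22,3.5]])

```text
time: 24.95
ee_pos: [0.5918, -0.0207, 0.2632]
tcp_rot: [-0.07, 0.557, 0.118, 0.819]
ft_force: [0.9, -0.4, -5.4]
grip_width: 0.27
```

Run:
```python
from h import *
show(bpt(.065,-.10,.0265+.06),rot(BN,BX,0))
```

```text
t=24.95 ee [ 0.5918 -0.0207  0.2632] F [ 0.8897 -0.3709 -5.4168] g 0.270 q [-0.2655  0.1395 -0.4268  0.6824  0.2046 -0.503 ]
travel [ 82.9 179.6  31.6] ang [-3.95 -6.17  0.8 ] dist 200 deg 7.4
```

Request:
send_rows(jaw=[10,10,10,10,10], travel=[[0,45,8],[10,90,16],[30,135,25],[55,180,31],[80,180,31.6]], angular=[[-1.5,-2.5,0],[-3,-5,0.5],[-4,-6.2,0.8],[-4,-6.2,0.8],[-4,-6.2,0.8]])

```text
time: 25.45
ee_pos: [0.5966, 0.1746, 0.2021]
tcp_rot: [-0.089, 0.508, 0.15, 0.843]
ft_force: [1.1, -1.1, -5.5]
grip_width: 0.273
```

Run:
```python
from h import *
show(bpt(.065,-.10,.0265),rot(BN,BX,0))
im,d=robot.capture("scene"); cv2.imwrite("pics/s14.png",im[80:240,280:480].repeat(3,0).repeat(3,1))
```

```text
t=25.45 ee [0.5966 0.1746 0.2021] F [ 1.1067 -1.0562 -5.4865] g 0.273 q [ 0.1105  0.1768 -0.612   0.308   0.1126 -0.2123]
travel [62.2 -6.5  1.3] ang [ 0.37 -0.09 -0.3 ] dist 63 deg 0.5
```

View pics/s14.png

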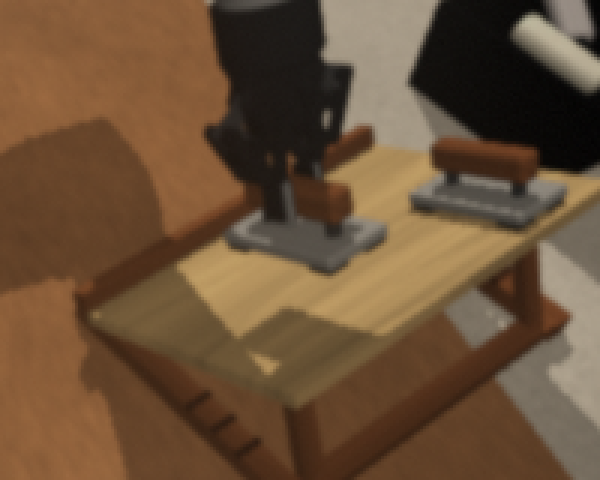

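The third weight hangs over the near end of the board, parallel to it, at crop (305,235). I lower it.

Request:
send_rows(jaw=[10,10,10,10,10], travel=[[16,-6,1],[33,-6.5,1.3],[47,-6.5,1.3],[54,-6.5,1.3],[57,-6.5,1.3]], angular=[[0.3,0,-0.3],[0.3,0,-0.3],[0.3,0,-0.3],[0.3,0,-0.3],[0.3,0,-0.3]])

```text
time: 26.0
ee_pos: [0.6233, 0.1751, 0.1459]
tcp_rot: [-0.088, 0.512, 0.144, 0.842]
ft_force: [-0.0, 0.6, -6.1]
grip_width: 0.269
```

Request:
send_rows(jaw=[10,10,10,10,10], travel=[[1,0,0],[2,0,0],[3,0,0],[3,0,0],[3,0,0]], angular=[[0,0,0],[0,0,0],[0,0,0],[0,0,0],[0,0,0]])

```text
time: 26.5
ee_pos: [0.624, 0.1749, 0.1443]
tcp_rot: [-0.089, 0.512, 0.144, 0.842]
ft_force: [-8.3, -4.4, 2.7]
grip_width: 0.273
```

Run:
```python
from h import *
show(bpt(.065,-.1,.0265),rot(BN,BX,0))
```

```text
t=26.50 ee [0.624  0.1749 0.1443] F [-8.2657 -4.3854  2.6621] g 0.273 q [ 0.111   0.3029 -0.616   0.1849  0.1026 -0.2042]
travel [-1.1  2.7  5.4] ang [-0.11 -0.59  0.17] dist 6 deg 0.6
```

Contact, but about 6 mm low on the slope. I lift slightly and shift it up so the whole footprint is well inside the upper half.

Request:
send_rows(jaw=[10,10,10,10,10], travel=[[-8,0,0],[-10,2.7,4],[-10,2.7,8],[-8,2.7,10],[-5,2.7,10]], angular=[[0,0,0],[0,-0.6,0.2],[0,-0.6,0.2],[0,-0.6,0.2],[0,-0.6,0.2]])

```text
time: 27.0
ee_pos: [0.6302, 0.1799, 0.1537]
tcp_rot: [-0.087, 0.508, 0.146, 0.845]
ft_force: [0.7, 0.7, -5.4]
grip_width: 0.268
```

Run:
```python
from h import *
show(bpt(.065,-.1,.0265),rot(BN,BX,0))
```

```text
t=27.00 ee [0.6302 0.1799 0.1537] F [ 0.6528  0.7285 -5.4022] g 0.268 q [ 0.1162  0.2974 -0.6003  0.1948  0.1059 -0.1988]
travel [ 3.7  0.  -5.6] ang [-0.09  0.07 -0.02] dist 7 deg 0.1
```

Request:
send_rows(jaw=[10,10,10,10,10], travel=[[1,0,-3],[2.5,0,-3],[4,0,-3],[5.5,0,-3],[5.5,0,-3]], angular=[[0,0,0],[0,0,0],[0,0,0],[0,0,0],[0,0,0]])

```text
time: 27.5
ee_pos: [0.6296, 0.1798, 0.1477]
tcp_rot: [-0.087, 0.508, 0.146, 0.845]
ft_force: [-6.3, -2.4, 0.8]
grip_width: 0.271
```

Run:
```python
from h import *
show(bpt(.065,-.1,.0265),rot(BN,BX,0))
```

```text
t=27.50 ee [0.6296 0.1798 0.1477] F [-6.2668 -2.3991  0.8385] g 0.271 q [ 0.1161  0.3053 -0.6081  0.1796  0.1058 -0.1988]
travel [-1.3  0.  -2.3] ang [-0.1   0.04 -0.02] dist 3 deg 0.1
```

Request:
send_rows(jaw=[10,10,10,10,10], travel=[[1,0,0],[1.5,0,0],[1.5,0,0],[1.5,0,0],[1.5,0,0]], angular=[[0,0,0],[0,0,0],[0,0,0],[0,0,0],[0,0,0]])

```text
time: 28.0
ee_pos: [0.6297, 0.1798, 0.1476]
tcp_rot: [-0.087, 0.508, 0.146, 0.845]
ft_force: [-13.4, -4.7, 11.0]
grip_width: 0.269
```

Request:
send_rows(jaw=[30,36,45,55,60], travel=[[0,0,0],[0,0,0],[0,0,0],[-2,0,0],[-5,0,0]], angular=[[0,0,0],[0,0,0],[0,0,0],[0,0,0],[0,0,0]])

```text
time: 28.5
ee_pos: [0.6276, 0.179, 0.1521]
tcp_rot: [-0.087, 0.508, 0.146, 0.845]
ft_force: [-0.2, -0.6, 0.3]
grip_width: 0.705
```

Request:
send_rows(jaw=[60,60,60,60,60], travel=[[-20,0,0],[-45,0,0],[-80,0,0],[-110,0,0],[-120,0,0]], angular=[[0,0,0],[0,0,0],[0,0,0],[0,0,0],[0,0,0]])

```text
time: 29.0
ee_pos: [0.5752, 0.16, 0.2616]
tcp_rot: [-0.087, 0.506, 0.146, 0.846]
ft_force: [1.0, -0.3, 0.4]
grip_width: 0.703
```

Run:
```python
from m import *
s=robot.get_state(); print(s["time"],s["ee_pos"])
bars("top")
im,W=bars("scene"); cv2.imwrite("pics/s15.png",im[80:260,300:512].repeat(3,0).repeat(3,1))
```

```text
29.0 [0.5752 0.16   0.2616]
top 340 [ 0.0851 -0.1041  0.0551] [array([  82.3, -103.2]), array([24.3, 62.5]), np.float64(89.6)]
top 517 [0.068  0.1122 0.055 ] [array([ 67.8, 114.3]), array([82., 24.]), np.float64(0.1)]
scene 232 [0.0724 0.11   0.0544] [array([ 67.5, 115.1]), array([27.7, 87.9]), np.float64(88.1)]
scene 267 [ 0.0779 -0.1076  0.0544] [array([  70.5, -103.4]), array([24.6, 91.3]), np.float64(89.3)]
```

View pics/s15.png

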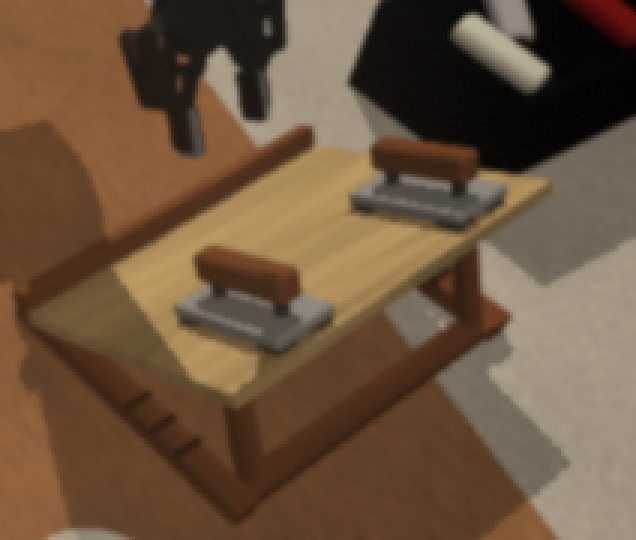

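The third weight stays where I set it, at crop (255,310). I back the arm off, wait, and check again from above.

Request:
send_rows(jaw=[60,60,60,60,60], travel=[[-30,-20,0],[-50,-60,-20],[-50,-105,-30],[-50,-150,-40],[-50,-195,-50]], angular=[[0,0,0],[0,5,0],[0,10,0],[0,15,0],[0,20,0]])

```text
time: 29.6
ee_pos: [0.5768, -0.0482, 0.2791]
tcp_rot: [-0.111, 0.647, 0.128, 0.744]
ft_force: [1.3, 0.3, -0.2]
grip_width: 0.704
```

Request:
send_rows(jaw=[60,60,60,60,60], travel=[[0,-45,-10],[0,-90,-30],[0,-135,-50],[0,-175,-70],[0,-210,-90]], angular=[[0,0,0],[0,0,0],[0,0,0],[0,0,0],[0,0,0]])

```text
time: 30.1
ee_pos: [0.5627, -0.2782, 0.2635]
tcp_rot: [-0.11, 0.647, 0.129, 0.743]
ft_force: [1.0, 0.1, 0.5]
grip_width: 0.707
```

Request:
send_rows(jaw=[60,60,60,60,60], travel=[[0,0,0],[0,0,0],[0,0,0],[0,0,0],[0,0,0]], angular=[[0,0,0],[0,0,0],[0,0,0],[0,0,0],[0,0,0]])

```text
time: 30.6
ee_pos: [0.5631, -0.2769, 0.2637]
tcp_rot: [-0.111, 0.647, 0.129, 0.743]
ft_force: [0.8, -0.6, 0.4]
grip_width: 0.702
```

Run:
```python
from m import *
s=robot.get_state(); print(s["time"],s["ee_pos"],s["ft_force"])
im,W=bars("top"); cv2.imwrite("pics/t16.png",im); bars("scene")
W0=np.load("W0.npy")
for n,(u0,u1,v0,v1) in dict(red=(238,295,268,322),blue=(322,375,95,140)).items():
    P=W[v0:v1,u0:u1].reshape(-1,3);Q=P[(P[:,2]>.045)&(P[:,2]<.065)];print(n,len(Q) and cv2.minAreaRect((Q[:,:2]*1000).astype(np.float32)))
P=W[180:300,300:405].reshape(-1,3);Q=P[(P[:,2]>.053)&(P[:,2]<.07)];print("tray wt",len(Q),np.median(Q[:,2]) if len(Q) else 0, len(Q) and cv2.minAreaRect((Q[:,:2]*1000).astype(np.float32)))
```

```text
30.6 [ 0.5631 -0.2769  0.2637] [ 0.7512 -0.6104  0.3715]
top 515 [ 0.0703 -0.1044  0.0553] [array([  67.7, -103.2]), array([24. , 92.1]), np.float64(90.0)]
top 563 [0.0641 0.1124 0.0551] [array([ 62.5, 114.7]), array([24. , 92.6]), np.float64(89.7)]
scene 239 [0.0719 0.1095 0.0546] [array([ 68., 116.]), array([26.9, 91.1]), np.float64(88.3)]
scene 268 [ 0.0771 -0.108   0.0545] [array([  71.4, -103.2]), array([91. , 24.2]), np.float64(0.5)]
red ((305.6916198730469, -152.54905700683594), (24.543170928955078, 90.78551483154297), 32.33084487915039)
blue ((762.4705810546875, -376.3457336425781), (91.41927337646484, 24.519245147705078), 70.06309509277344)
tray wt 378 0.06215260478802728 ((400.0047607421875, -349.31658935546875), (90.54026794433594, 24.03010368347168), 60.58151626586914)
```

View pics/t16.png

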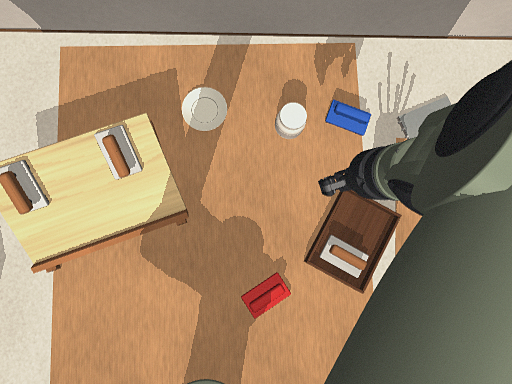

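Two weights hold, at board (68,-103) and (63,115), and the third stands flat in the tray. The arm hides the brush pot, so I check it in the other camera.

Run:
```python
from h import *
im,d=robot.capture("scene"); cv2.imwrite("pics/s17.png",im[100:384,0:280].repeat(2,0).repeat(2,1))
a=cv2.imread("pics/scene0.png"); print(cv2.absdiff(a,im)[230:285,90:140].mean())
```

```text
6.901939393939394
```

View pics/s17.png

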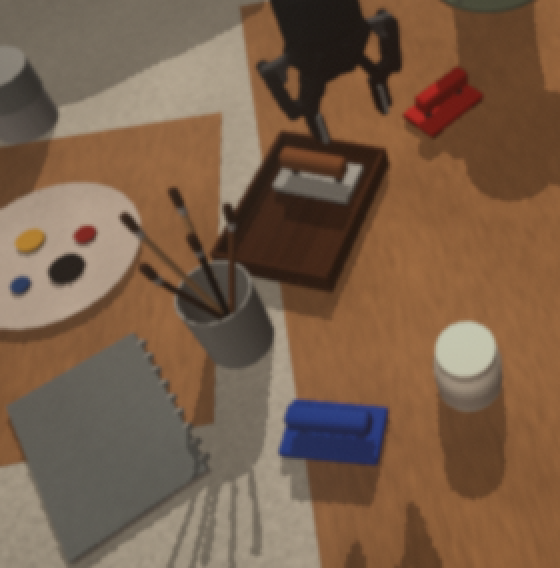

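The pot stands where it was, at full-image pixel about (113,258), and the jar, look-alikes and tray are undisturbed. The gripper touches nothing.

```bash
python3 -c "
from plant import robot
print(robot.hand_in(), robot.get_state()['time'])"
```

```text
the job is handed in; nothing more can be done
the job is handed in; nothing more can be done
```

I tried all three weights on the upper half of the board and handed the job in at about 31 s. Two held and are still standing there, and the one that slipped is in the tray.

- **Held:** the first weight tried stands at board (63, 115) mm and the third at (68, -103) mm. The first measured the same position about 20 s after release, and the third about 1.5 s after; the scene camera read them up to 5 mm differently. I let the third go once only, after lifting it to move it about 8 mm further up the slope.
- **Slipped:** the second slid down to the ledge as soon as I let it go. I picked it up from there and stood it in the tray; its grip top is 62 mm above the table, as expected for a weight standing flat on the tray floor.
- **Other things:** the last pictures show the red and blue look-alikes, jar, dish and brush pot where they were. The brush pot was hidden in the last top picture, so I checked it only by eye in the scene picture.

No check failed. The detection network found only one of the three weights, so I located the other two from depth.

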